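Lock the round press mould with the slot key

ROBOT

A 6-joint arm with a two-finger parallel gripper is mounted at the origin on the work surface. World frame = base frame: x ahead of the robot, y to its left, z up, the work surface at z = 0. Lengths are in m, angles in rad, forces in N, time in s.
With the tool pointing down it reaches from about 0.35 to 0.85 m from the base axis. Payload 8.1 kg.
Tool frame: the origin (TCP) lies midway between the tips of the shut fingers; the grasp point (between the pads) lies 19 mm behind it; z points along the fingers, y is the direction in which the jaws open and shut (so a half turn about z gives the same grasp; the last joint's range is limited). The gripper opens to 93 mm and grips with 3 to 60 N. Pads are 15 mm wide; open, the fingers measure 128 mm over their backs; the gripper's body (75 mm by 188 mm) begins 65 mm behind the grasp point.
Start: joints at [-1.255, 0.13, 1.488, -0, 1.523, -0.085], TCP at [0.234, -0.552, 0.219] pointing down, gripper open.
Joint ranges: [-2.96, 2.96], [-0.89, 2.26], [0.02, 2.5], [-1.34, 4.48], [0, 2.73], [-2.66, 2.66]. Speed limits (rad/s): [2.39, 2.39, 2.79, 3.14, 3.14, 3.14].

INTERFACE

Orientations are given as a rotation vector (axis times angle).
In Python, from plant import robot gives the robot as it stands. The module is installed in compiled form; this text tells all that it offers.
- The arm moves only by the shell command python3 -m pendant 'ROWS' [FORCE]. ROWS is JSON, a list of rows, each an object with "translation": the shift along the tool's x, y, z in mm, a list of three; "twist": the turn, a rotation vector about the tool's x, y, z in rad, a list of three; "grip": the opening, from -1 (shut) to 1 (fully open). A call has exactly 10 rows; each row shifts and turns the pose as measured when the row begins, along the tool's axes as they then stand; what a row does not reach is not made up. A row lasts 1/10 s, in which the tool goes at most 50 mm and 8.59 degrees, less where a joint would pass 70% of its speed; a pose out of reach is approached as far as the arm can. A call is refused whole if a number of a shift passes 50 or a number of a turn 0.15, either way. A call with a gripper value outside its range is refused whole. The fingers move at their own pace and stop on an object; FORCE is the grip in N (left out, the last holds). Time passes only in rows, so rows that do not move let the fingers close, or fill a call up. It gives the time, the measured TCP pose, the force and the opening at its end, in the units of the state.
- robot.read_state(): the state, without advancing time (a new reading comes with each control period).
- robot.read_camera(name): name is "scene" or "top" or "wrist"; returns (picture, depth): 400x640x3 uint8, red, green, blue; 400x640 float32, m along the optical axis (not along the pixel's ray), 0 where there is no reading.
- robot.camera_info(name): a dict with "vertical_fov" (degrees; the focal length in pixels is half the picture's height over the tangent of half this angle, whatever the lens; pixels are square), "cx", "cy" (the principal point, pixels), "cam_to_world" (4x4, takes a point from camera to world coordinates). Camera axes: x right, y up, looking along -z (the intrinsics and any distortion apply to the point x, -y, -z); pixel columns grow to the right and rows downward; lengths in m; the calibration is good to about 2 mm. A picture is of the moment at which its call begins: read the wrist's pose just before it. camera_info takes no time and is no camera call; for the wrist camera it gives the pose at the moment of the call.
- robot.close_job(): hands the job in, once; it reports no verdict.
The state is a dict: "t": time; "q": joint angles; "dq": joint speeds; "joint_torque": joint torques, N m; "tool_pos": TCP position; "orientation": TCP orientation; "force": force on the tool from outside, world axes, zero at the start; "wrist_torque": the same for the moment, N m; "opening": finger opening in m.
Only numpy, scipy, OpenCV 4.12 (cv2) and the standard library are available. Lean on these libraries where they do the work, as an engineer would, in place of code of your own. Each camera call takes 0.05 s, during which the arm holds its last target. There are 200 camera calls.

TASK

Two press moulds stand on the pottery bench. Take the flat-bladed key out of its wooden stand, set its blade in the slotted screw of the round mould and turn the screw clockwise with it up to its stop, where the slot lies square across the aluminium bar; then put the key back upright in its stand and let go. Leave the screw of the square mould as it is.

Things in the scene. Friction and masses are not known exactly. Their poses are not given: they have to be found in the camera images.
- key: Loose key like a stubby screwdriver, 106 mm tall, 0.2 kg, upright in its stand. Origin: middle of the blade's lower edge; z up the key, x along the blade's width. Steel blade 34 mm wide (x), 5 thick (y), 30 long; round flange 52 mm across at z = 30 to 36 mm; pale wooden handle 24 x 24 mm, faces square to x and y, z = 36 to 106 mm: grip it from above at about z = 80 mm, by either pair of faces.
- key_stand: Fixed wooden block 90 (x) x 76 (y) x 40 mm high between the moulds. Origin: centre of its underside; z up. Through its centre goes an upright slot 46 mm long (x), 20 mm wide (y). The key's flange rests on the block's top, its blade hangs in the slot along the stand's x (either way round), lower edge 10 mm above the table.
- round_slot (a point): Centre of the slot's floor in the round mould's screw: on the screw's axis, 76 mm above the table; x along the slot, turning with the screw; z up. Steel screw head 50 mm across, flush in a 68 mm round boss whose top is 90 mm above the table; slot 13 mm wide, 14 deep, 44 long: the blade has 4 mm to spare each side and about 13 degrees of play.
- round_screw (a joint): Screw of the round mould (fixed plaster drum, round wooden lid 160 mm across, an aluminium bar 46 x 150 mm over it). Rad, growing clockwise seen from above: 0 slot along the bar, 1.571 square across it, at a fixed stop (locked). Starts at 0.35 to 0.7; friction 0.08 N m; stays where left.
- square_screw (a joint): The same screw on the other mould, alike but for its square plaster case and square wooden lid (154 mm). Starts at 0.35 to 0.7 rad and is to be left so.
Mind the look-alikes: they are no part of the job. Leave any green or pink look-alike of the part that bears round_slot alone.

How it is judged:
On the way, in this order (a step that is already met when the one before it is completed fails the run):
1. the key's blade is in the slot of the round mould's screw, not yet turned (below 1.0 rad) (horizontal distance between key and round_slot below 0.015 m and z of key in the frame of round_slot below 0.01 m and angle between key's own z axis and vertical below 0.25 rad and value of joint round_screw below 1 rad), for 0.1 s.
2. the screw is turned to its stop (beyond 1.25 rad) with the blade in the slot (horizontal distance between key and round_slot below 0.015 m and z of key in the frame of round_slot below 0.01 m and angle between key's own z axis and vertical below 0.25 rad and value of joint round_screw above 1.25 rad), for 0.1 s.
At the end, for the whole second after the job is handed in: The round mould's screw stands at or near its stop (beyond 1.25 rad of 1.571), and the key stands at rest in its stand: within 15 mm of the stand's centre, its blade's lower edge less than 18 mm above the table, within 10 degrees of upright (value of joint round_screw above 1.25 rad and horizontal distance between key and key_stand below 0.015 m and z of key in the frame of key_stand below 0.018 m and angle between key's own z axis and vertical below 0.17 rad and linear speed of key below 0.02 m/s); the robot touches nothing.
It fails at once if the square mould's screw is turned (out of 0.15 to 0.9 rad) (value of joint square_screw above 0.9 rad or value of joint square_screw below 0.15 rad).
It also fails if it takes over 48 s, if anything falls off the work surface, if the arm or the gripper's body presses on something with over 40 N, if the wrist force passes 120 N, or if a joint passes its speed limit or range.

## Working session

There is one attempt and no reset: what is moved stays moved. The work goes in short steps, Python scripts to look and compute and a shell command to move; the robot and the scene stay as the last step left them, time stands still between calls to the robot, and variables do not carry over. Pictures are saved under pics/ and viewed, about 8 in all and at most 12, crops included, and the job is handed in when it is done.

```bash
mkdir -p pics; cat > h.py <<'E'
import numpy as np, cv2
from plant import robot
from scipy.spatial.transform import Rotation as R
def ray(name,u,v,info=None):
    i=info or robot.camera_info(name); f=200/np.tan(np.radians(i["vertical_fov"])/2)
    T=np.array(i["cam_to_world"]); d=T[:3,:3]@np.array([(u-i["cx"])/f,-(v-i["cy"])/f,-1]); return T[:3,3],d
def onz(name,u,v,z,info=None):
    o,d=ray(name,u,v,info); return o+d*(z-o[2])/d[2]
def save(img,n): cv2.imwrite("pics/"+n,cv2.cvtColor(img,cv2.COLOR_RGB2BGR))
E
python3 - <<'E'
from h import *
s=robot.read_state(); print(s)
for n in("scene","top"):
    i=robot.camera_info(n); print(n,i); p,d=robot.read_camera(n); save(p,n+"0.png"); np.save(n+"d.npy",d)
print(robot.camera_info("wrist"))
E
```

```text
{'t': 0.0, 'q': array([-1.25540853e+00,  1.31119144e-01,  1.48926921e+00,  4.46640735e-05,
        1.52298247e+00, -8.53865276e-02]), 'dq': array([-9.13679166e-05,  1.03000036e-04,  7.36475300e-04, -1.58040040e-03,
       -5.64225265e-04, -4.47131931e-04]), 'joint_torque': array([ 3.29138211e-04, -5.59835565e+01, -4.91757739e+01,  7.68193323e-02,
        3.52111564e-02, -1.31708880e-04]), 'tool_pos': array([ 0.23394945, -0.55190687,  0.21761807]), 'orientation': array([-3.07699267e+00, -6.24974151e-01,  2.50751384e-04]), 'force': array([ 0.08008105,  0.28847317, -0.54940284]), 'wrist_torque': array([-0.01954535, -0.02906605, -0.03792945]), 'opening': 0.09303566128492327}
scene {'vertical_fov': 42.98730420295602, 'cx': 326.267105749686, 'cy': 203.24647280498598, 'cam_to_world': array([[ 0.74385389, -0.52563656,  0.41278031,  0.96353591],
       [ 0.66833651,  0.58245656, -0.46267771, -0.52373616],
       [ 0.00277372,  0.62004077,  0.78456469,  1.12188896],
       [ 0.        ,  0.        ,  0.        ,  1.        ]])}
top {'vertical_fov': 52.25594455787083, 'cx': 317.1934073953822, 'cy': 198.69060335199546, 'cam_to_world': array([[-9.11485382e-04,  9.96169328e-01, -8.74404929e-02,
         3.42082596e-01],
       [-9.99938736e-01, -1.87253866e-03, -1.09095455e-02,
         8.50585160e-02],
       [-1.10314903e-02,  8.74251920e-02,  9.96110005e-01,
         1.08033171e+00],
       [ 0.00000000e+00,  0.00000000e+00,  0.00000000e+00,
         1.00000000e+00]])}
{'vertical_fov': 70.99739998431686, 'cx': 320.5682561280154, 'cy': 200.8924257396891, 'cam_to_world': array([[ 0.39062571,  0.88567025,  0.25099753,  0.30316349],
       [-0.92054904,  0.37612232,  0.10545833, -0.52362512],
       [-0.00100447, -0.27225027,  0.96222595,  0.38392245],
       [ 0.        ,  0.        ,  0.        ,  1.        ]])}
```

View pics/top0.png

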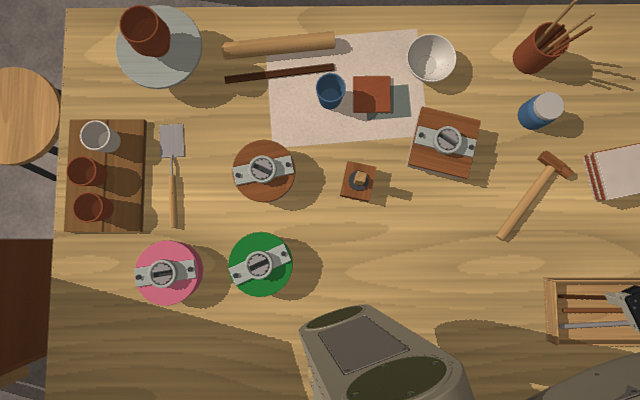

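View pics/scene0.png

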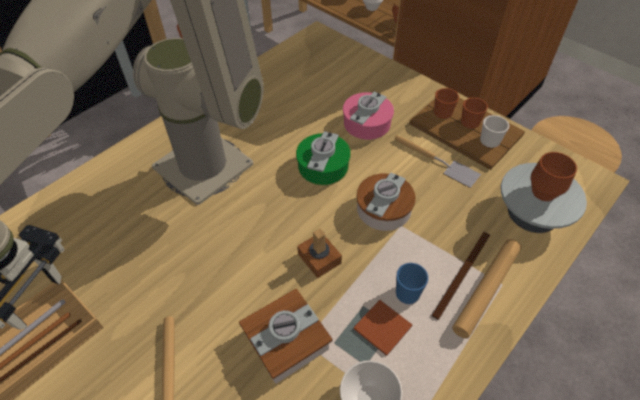

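The top view shows the round mould with its screw at (262,168), the key and its stand at (360,180) and the square mould at (447,140). The green (259,265) and pink (162,272) look-alikes stand nearer the base. I'll measure next.

```bash
python3 - <<'E'
from h import *
p=cv2.cvtColor(cv2.imread("pics/top0.png"),cv2.COLOR_BGR2RGB)
for n,u,v,z in(("round",262,168,.09),("keytop",361,176,.116),("stand",358,182,.04),("square",447,140,.09),("green",259,265,.09)):
    print(n,onz("top",u,v,z).round(4))
a=cv2.resize(p[130:210,225:305],(400,400),interpolation=cv2.INTER_CUBIC); b=cv2.resize(p[140:220,320:400],(400,400),interpolation=cv2.INTER_CUBIC)
save(np.hstack([a,b]),"crop0.png")
E
```

```text
round [0.505  0.2315 0.09  ]
keytop [ 0.4808 -0.0088  0.116 ]
stand [ 0.4762 -0.0084  0.04  ]
square [ 0.5734 -0.2237  0.09  ]
green [0.269  0.2362 0.09  ]
```

View pics/crop0.png

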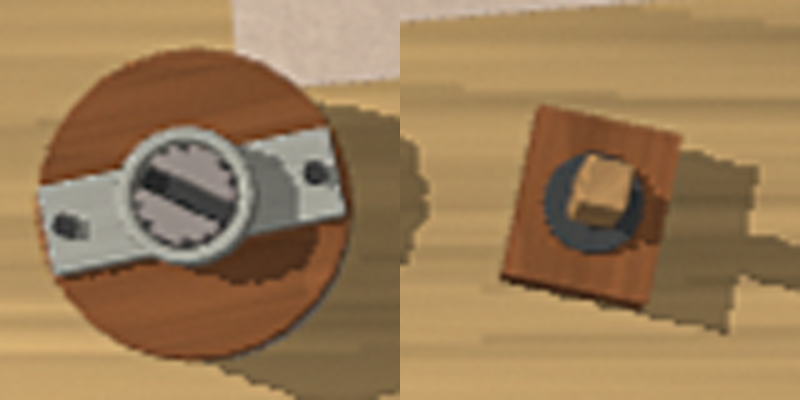

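```bash
cat >> h.py <<'E'
def togo(x,y,z,yaw):
    "remaining shift in tool axes (mm), and tool z twist for the tool's y axis to reach yaw (deg, mod 180)"
    s=robot.read_state(); M=R.from_rotvec(s["orientation"]).as_matrix()
    d=M.T@(np.array([x,y,z])-s["tool_pos"])*1e3
    a=np.degrees(np.arctan2(M[1,1],M[0,1])); e=(yaw-a+90)%180-90
    print("t",s["t"],"pos",s["tool_pos"].round(4),"yyaw",a.round(2),"tilt",np.degrees(np.arccos(-M[2,2])).round(2),"q",s["q"].round(2),"F",s["force"].round(1),"open",round(s["opening"],4))
    print("shift mm",d.round(1),"twist z",np.radians(-e).round(3))
E
python3 -m pendant '[{"translation":[37,-34,0],"twist":[0,0,0],"grip":1},{"translation":[37,-34,0],"twist":[0,0,0],"grip":1},{"translation":[37,-34,0],"twist":[0,0,0],"grip":1},{"translation":[37,-34,0],"twist":[0,0,0],"grip":1},{"translation":[37,-34,0],"twist":[0,0,0],"grip":1},{"translation":[37,-34,0],"twist":[0,0,0],"grip":1},{"translation":[37,-34,0],"twist":[0,0,0],"grip":1},{"translation":[37,-34,0],"twist":[0,0,0],"grip":1},{"translation":[37,-34,0],"twist":[0,0,0],"grip":1},{"translation":[37,-34,0],"twist":[0,0,0],"grip":1}]' 30
python3 -c "
from h import *
togo(.481,-.009,.218,-12)"
```

```text
t: 1.1
tool_pos: [0.4376, -0.0963, 0.213]
orientation: [-3.073, -0.606, 0.005]
force: [1.2, -1.0, 0.6]
opening: 0.0925
t 1.1 pos [ 0.4376 -0.0963  0.213 ] yyaw -67.68 tilt 0.56 q [-0.34 -0.28  1.89  0.01  1.54  0.84] F [ 1.2 -1.   0.6] open 0.0925
shift mm [ 73.3 -64.4  -4.5] twist z -0.972
```

```bash

python3 -m pendant '[{"translation":[25,-21,-2],"twist":[0,0,0],"grip":1},{"translation":[25,-21,-2],"twist":[0,0,0],"grip":1},{"translation":[23,-21,0],"twist":[0,0,0],"grip":1},{"translation":[0,0,0],"twist":[0,0,-0.14],"grip":1},{"translation":[0,0,0],"twist":[0,0,-0.14],"grip":1},{"translation":[0,0,0],"twist":[0,0,-0.14],"grip":1},{"translation":[0,0,0],"twist":[0,0,-0.14],"grip":1},{"translation":[0,0,0],"twist":[0,0,-0.14],"grip":1},{"translation":[0,0,0],"twist":[0,0,-0.14],"grip":1},{"translation":[0,0,0],"twist":[0,0,-0.14],"grip":1}]'
python3 -c "
from h import *
import pickle
togo(.481,-.009,.218,-12)
i=robot.camera_info('wrist'); p,d=robot.read_camera('wrist'); save(p,'w1.png'); pickle.dump((i,d),open('w1.pkl','wb'))
for n,q in(('keytop',(.481,-.009,.116)),('stand',(.476,-.008,.04))):
    T=np.array(i['cam_to_world']);c=T[:3,:3].T@(np.array(q)-T[:3,3]);f=200/np.tan(np.radians(i['vertical_fov'])/2);print(n,i['cx']+f*c[0]/-c[2],i['cy']-f*c[1]/-c[2])
"
```

```text
t: 2.1
tool_pos: [0.481, 0.0024, 0.2133]
orientation: [-2.375, -2.031, 0.003]
force: [0.6, 0.3, 0.1]
opening: 0.0928
t 2.1 pos [0.481  0.0024 0.2133] yyaw -8.92 tilt 0.95 q [-0.11 -0.18  1.8   0.01  1.53  0.05] F [0.6 0.3 0.1] open 0.0928
shift mm [-11.3   1.7  -4.8] twist z 0.054
keytop 324.00284244903787 212.69657522399143
stand 320.0485691515279 193.98728828486136
```

View pics/w1.png

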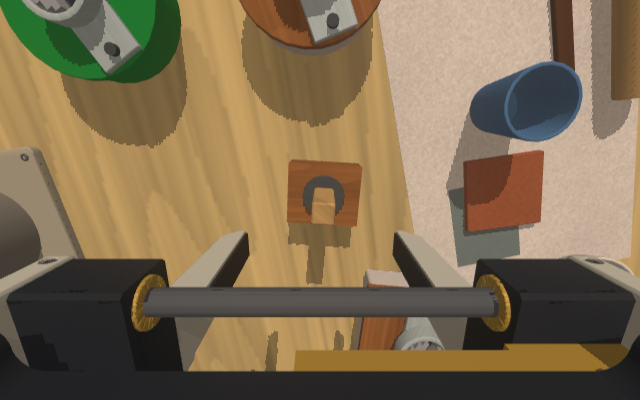

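The wrist view shows the stand at (325,193), with the dark flange round (323,197). The handle top is near (324,212), which agrees with the prediction. I'll refine with masks.

```bash
python3 - <<'E'
from h import *
import pickle
i,d=pickle.load(open('w1.pkl','rb'))
p=cv2.imread('pics/w1.png')[150:240,270:380]; h=cv2.cvtColor(p,cv2.COLOR_BGR2HSV)
print(h[12,[8,30,55,85]],h[30,50],h[35,38],h[45,55],h[60,55])
b,g,r=[p[...,k].astype(int) for k in range(3)]
def poly(m,n):
    m=cv2.morphologyEx(m.astype(np.uint8)*255,cv2.MORPH_OPEN,np.ones((3,3)))
    c=max(cv2.findContours(m,cv2.RETR_EXTERNAL,cv2.CHAIN_APPROX_NONE)[0],key=cv2.contourArea); return c[:,0,:]+[270,150]
def world(c,z): return np.array([onz('wrist',u,v,z,i)[:2] for u,v in c],np.float32)
st=world(poly((h[...,0]<12)&(h[...,1]>110)&(h[...,2]>60),'s'),.04)
print("stand rect",cv2.minAreaRect(st*1000))
fl=world(poly((h[...,1]<70)&(h[...,2]<110),'f'),.046)
print("flange circ",cv2.minEnclosingCircle(fl*1000))
# handle by depth
f=200/np.tan(np.radians(i["vertical_fov"])/2);T=np.array(i["cam_to_world"])
v,u=np.mgrid[150:240,270:380];D=d[150:240,270:380]
P=np.stack([(u-i["cx"])/f*D,-(v-i["cy"])/f*D,-D],-1)@T[:3,:3].T+T[:3,3]
m=(P[...,2]>.110)&(D>0);q=P[m];print("handle top n",m.sum(),np.median(q[:,2]));print(cv2.minAreaRect((q[:,:2]*1000).astype(np.float32)))
E
```

```text
[[ 18 127 191]
 [ 13 169 131]
 [ 13 171 128]
 [ 18 128 169]] [15 34 75] [16 37 76] [ 16 141 172] [ 16 139 162]Traceback (most recent call last):
  File "<stdin>", line 11, in <module>
  File "<stdin>", line 9, in poly
ValueError: max() iterable argument is empty
```

```bash
python3 - <<'E'
from h import *
import pickle
i,d=pickle.load(open('w1.pkl','rb'))
p=cv2.imread('pics/w1.png')[150:240,270:380]; h=cv2.cvtColor(p,cv2.COLOR_BGR2HSV)
def poly(m):
    m=cv2.morphologyEx(m.astype(np.uint8)*255,cv2.MORPH_OPEN,np.ones((3,3)))
    c=max(cv2.findContours(m,cv2.RETR_EXTERNAL,cv2.CHAIN_APPROX_NONE)[0],key=cv2.contourArea); return c[:,0,:]+[270,150]
def world(c,z): return np.array([onz('wrist',u,v,z,i)[:2] for u,v in c],np.float32)
st=world(poly((h[...,1]>150)),.04)
print("stand rect",cv2.minAreaRect(st*1000))
fl=world(poly((h[...,1]<80)&(h[...,2]<110)),.046)
print("flange circ",cv2.minEnclosingCircle(fl*1000))
f=200/np.tan(np.radians(i["vertical_fov"])/2);T=np.array(i["cam_to_world"])
v,u=np.mgrid[150:240,270:380];D=d[150:240,270:380]
P=np.stack([(u-i["cx"])/f*D,-(v-i["cy"])/f*D,-D],-1)@T[:3,:3].T+T[:3,3]
m=(P[...,2]>.110)&(D>0);q=P[m];print("handle top n",m.sum(),np.median(q[:,2]));print(cv2.minAreaRect((q[:,:2]*1000).astype(np.float32)))
m=(abs(P[...,2]-.04)<.004)&(D>0);q=P[m];print("stand depth",m.sum(),cv2.minAreaRect((q[:,:2]*1000).astype(np.float32)))
E
```

```text
stand rect ((479.9195556640625, -8.151435852050781), (80.48664093017578, 89.78624725341797), 77.85395050048828)
flange circ ((479.6662902832031, -9.699968338012695), 25.462060928344727)
handle top n 559 0.1157638967686409
((479.575439453125, -9.59360122680664), (23.970300674438477, 23.881872177124023), 78.10997772216797)
stand depth 2736 ((479.52734375, -9.766193389892578), (76.3934326171875, 90.04021453857422), 77.85055541992188)
```

```bash
cat >> h.py <<'E'
    a=np.radians(a+e); y=np.array([np.cos(a),np.sin(a),0]); z=np.array([0,0,-1.]); W=np.stack([np.cross(y,z),y,z],1)
    print("twist full",R.from_matrix(M.T@W).as_rotvec().round(3))
E
python3 -c "
from h import *
togo(.4796,-.0097,.218,-12)"
```

```text
t 2.15 pos [0.4809 0.0024 0.2132] yyaw -8.38 tilt 0.96 q [-0.11 -0.18  1.8   0.01  1.53  0.04] F [-0.2 -0.8 -0.5] open 0.0931
shift mm [-12.1   0.4  -4.9] twist z 0.063
twist full [-0.014 -0.009  0.063]
```

```bash

python3 -m pendant '[{"translation":[-12,0,0],"twist":[-0.014,-0.009,0.063],"grip":1},{"translation":[0,0,0],"twist":[0,0,0],"grip":1},{"translation":[0,0,20],"twist":[0,0,0],"grip":1},{"translation":[0,0,20],"twist":[0,0,0],"grip":1},{"translation":[0,0,20],"twist":[0,0,0],"grip":1},{"translation":[0,0,0],"twist":[0,0,0],"grip":1},{"translation":[0,0,0],"twist":[0,0,0],"grip":1},{"translation":[0,0,0],"twist":[0,0,0],"grip":1},{"translation":[0,0,0],"twist":[0,0,0],"grip":1},{"translation":[0,0,0],"twist":[0,0,0],"grip":1}]'
python3 -c "
from h import *
togo(.4796,-.0097,.071,-12)"
```

```text
t: 3.15
tool_pos: [0.4802, -0.008, 0.154]
orientation: [-2.453, -1.963, -0.004]
force: [0.3, -0.7, -0.2]
opening: 0.0931
t 3.15 pos [ 0.4802 -0.008   0.154 ] yyaw -12.66 tilt 0.14 q [-0.13 -0.16  1.9   0.    1.41  0.1 ] F [ 0.3 -0.7 -0.2] open 0.0931
shift mm [-2.  -0.3 83. ] twist z -0.012
twist full [ 0.001 -0.002 -0.012]
```

```bash

python3 -m pendant '[{"translation":[-2,0,20],"twist":[0,0,-0.012],"grip":1},{"translation":[0,0,20],"twist":[0,0,0],"grip":1},{"translation":[0,0,20],"twist":[0,0,0],"grip":1},{"translation":[0,0,15],"twist":[0,0,0],"grip":1},{"translation":[0,0,8],"twist":[0,0,0],"grip":1},{"translation":[0,0,0],"twist":[0,0,0],"grip":1},{"translation":[0,0,0],"twist":[0,0,0],"grip":-1},{"translation":[0,0,0],"twist":[0,0,0],"grip":-1},{"translation":[0,0,0],"twist":[0,0,0],"grip":-1},{"translation":[0,0,0],"twist":[0,0,0],"grip":-1}]' 40
python3 -c "
from h import *
togo(.4796,-.0097,.071,-12)"
```

```text
t: 4.15
tool_pos: [0.4869, -0.0107, 0.0773]
orientation: [2.433, 1.971, 0.02]
force: [-0.1, 0.4, 0.1]
opening: 0.0657
t 4.15 pos [ 0.4869 -0.0107  0.0773] yyaw -11.97 tilt 0.94 q [-0.13 -0.08  1.97  0.    1.24  0.08] F [-0.1  0.4  0.1] open 0.0657
shift mm [-0.6 -7.4  6.2] twist z 0.001
twist full [ 0.016 -0.003  0.001]
```

```bash

python3 -m pendant '[{"translation":[-1,-7,6],"twist":[0.016,-0.003,0],"grip":0.4},{"translation":[0,0,0],"twist":[0,0,0],"grip":0.4},{"translation":[0,0,0],"twist":[0,0,0],"grip":0.4},{"translation":[0,0,0],"twist":[0,0,0],"grip":0.4},{"translation":[0,0,0],"twist":[0,0,0],"grip":0.4},{"translation":[0,0,0],"twist":[0,0,0],"grip":0.4},{"translation":[0,0,0],"twist":[0,0,0],"grip":0.4},{"translation":[0,0,0],"twist":[0,0,0],"grip":0.4},{"translation":[0,0,0],"twist":[0,0,0],"grip":0.4},{"translation":[0,0,0],"twist":[0,0,0],"grip":0.4}]' 40
python3 -c "
from h import *
togo(.4796,-.0097,.071,-12)"
```

```text
t: 5.15
tool_pos: [0.4797, -0.0102, 0.0713]
orientation: [-2.441, -1.977, -0.0]
force: [0.7, -0.2, 0.3]
opening: 0.0654
t 5.15 pos [ 0.4797 -0.0102  0.0713] yyaw -11.97 tilt 0.02 q [-0.13 -0.07  1.97  0.    1.24  0.08] F [ 0.7 -0.2  0.3] open 0.0654
shift mm [ 0.4 -0.2  0.3] twist z 0.001
twist full [-0.    -0.     0.001]
```

```bash

python3 -m pendant '[{"translation":[0,0,0],"twist":[0,0,0],"grip":-1},{"translation":[0,0,0],"twist":[0,0,0],"grip":-1},{"translation":[0,0,0],"twist":[0,0,0],"grip":-1},{"translation":[0,0,0],"twist":[0,0,0],"grip":-1},{"translation":[0,0,0],"twist":[0,0,0],"grip":-1},{"translation":[0,0,0],"twist":[0,0,0],"grip":-1},{"translation":[0,0,0],"twist":[0,0,0],"grip":-1},{"translation":[0,0,0],"twist":[0,0,0],"grip":-1},{"translation":[0,0,0],"twist":[0,0,0],"grip":-1},{"translation":[0,0,0],"twist":[0,0,0],"grip":-1}]' 40
python3 -c "
from h import *
togo(.4796,-.0097,.19,-12)"
```

```text
t: 6.15
tool_pos: [0.4798, -0.0102, 0.0714]
orientation: [-2.441, -1.978, -0.0]
force: [0.6, -0.3, -0.5]
opening: 0.0239
t 6.15 pos [ 0.4798 -0.0102  0.0714] yyaw -11.97 tilt 0.02 q [-0.13 -0.07  1.97  0.    1.24  0.08] F [ 0.6 -0.3 -0.5] open 0.0239
shift mm [   0.5   -0.3 -118.6] twist z 0.001
twist full [-0.    -0.     0.001]
```

```bash

python3 -m pendant '[{"translation":[0,0,-15],"twist":[0,0,0],"grip":-1},{"translation":[0,0,-20],"twist":[0,0,0],"grip":-1},{"translation":[0,0,-20],"twist":[0,0,0],"grip":-1},{"translation":[0,0,-20],"twist":[0,0,0],"grip":-1},{"translation":[0,0,-20],"twist":[0,0,0],"grip":-1},{"translation":[0,0,-20],"twist":[0,0,0],"grip":-1},{"translation":[25,0,0],"twist":[0,0,0],"grip":-1},{"translation":[35,0,0],"twist":[0,0,0],"grip":-1},{"translation":[25,0,0],"twist":[0,0,0],"grip":-1},{"translation":[0,0,0],"twist":[0,0,0],"grip":-1}]'
python3 - <<'E'
from h import *
import pickle
togo(.505,.2315,.19,69.4)
i=robot.camera_info('wrist'); p,d=robot.read_camera('wrist'); save(p,'w2.png'); pickle.dump((i,d),open('w2.pkl','wb'))
E
```

```text
t: 7.15
tool_pos: [0.4946, 0.075, 0.1868]
orientation: [-2.439, -1.97, 0.009]
force: [0.1, -1.0, -1.9]
opening: 0.0239
t 7.15 pos [0.4946 0.075  0.1868] yyaw -12.16 tilt 0.49 q [ 0.05 -0.12  1.79  0.    1.47  0.26] F [ 0.1 -1.  -1.9] open 0.0239
shift mm [155.1 -22.8  -3. ] twist z -1.424
twist full [-0.007 -0.006 -1.424]
```

View pics/w2.png

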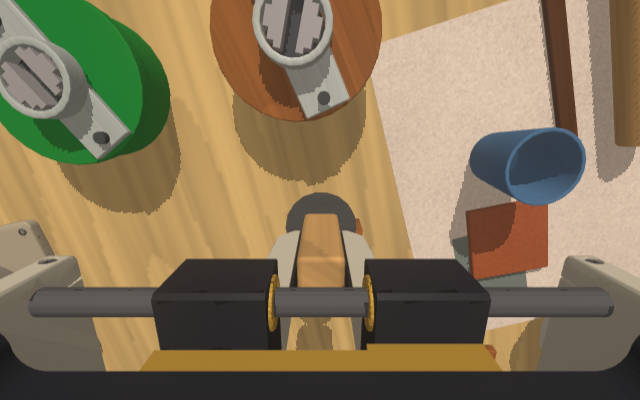

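The key hangs upright in the jaws. The round mould's screw head is at about (292,25), with its slot running from (288,55) to (300,0). Depth gives the geometry.

```bash
cat > hd.py <<'E'
from h import *
import pickle,sys
i,d=pickle.load(open(sys.argv[1],'rb'))
f=200/np.tan(np.radians(i["vertical_fov"])/2);T=np.array(i["cam_to_world"])
v,u=np.mgrid[0:400,0:640]
P=np.stack([(u-i["cx"])/f*d,-(v-i["cy"])/f*d,-d],-1)@T[:3,:3].T+T[:3,3]
c0=np.array([.505,.2315]); r=np.hypot(*(P[...,:2]-c0).transpose(2,0,1))
z=P[...,2]; top=(d>0)&(r<.045)&(z>.086)&(z<.094)
q=(P[top][:,:2]*1000).astype(np.float32); c,rad=cv2.minEnclosingCircle(q); print("boss",c,rad,len(q),np.median(P[top][:,2]),"rows",v[top].min())
r=np.hypot(*(P[...,:2]-np.array(c)/1000).transpose(2,0,1))
sl=(d>0)&(r<.0235)&(z>.073)&(z<.080)
s=(P[sl][:,:2]*1000).astype(np.float32); 
e=np.array(P[sl][:,:2]*1000)-s.mean(0); w=np.linalg.svd(e)[2][0] if len(s)<3000 else np.linalg.eigh(e.T@e)[1][:,1]
print("slot",len(s),s.mean(0),"z",np.median(P[sl][:,2]),"yaw",np.degrees(np.arctan2(w[1],w[0]))%180,cv2.minAreaRect(s))
E
python3 hd.py w2.pkl
```

```text
boss (503.0157775878906, 230.99583435058594) 33.78529739379883 3227 0.0898796865487837 rows 0
slot 822 [501.94073 229.41917] z 0.07601863856944416 yaw 68.8422638864631 ((504.4339904785156, 227.1346893310547), (43.869537353515625, 38.51167297363281), 34.34789276123047)
```

```bash

python3 -m pendant '[{"translation":[35,-5,-1],"twist":[-0.007,-0.006,0],"grip":-1},{"translation":[40,-6,0],"twist":[0,0,0],"grip":-1},{"translation":[40,-6,0],"twist":[0,0,0],"grip":-1},{"translation":[30,-5,0],"twist":[0,0,0],"grip":-1},{"translation":[0,0,0],"twist":[0,0,-0.14],"grip":-1},{"translation":[0,0,0],"twist":[0,0,-0.14],"grip":-1},{"translation":[0,0,0],"twist":[0,0,-0.14],"grip":-1},{"translation":[0,0,0],"twist":[0,0,-0.14],"grip":-1},{"translation":[0,0,0],"twist":[0,0,-0.14],"grip":-1},{"translation":[0,0,0],"twist":[0,0,-0.14],"grip":-1}]'
python3 -c "
from h import *
togo(.503,.231,.18,68.8)"
```

```text
t: 8.2
tool_pos: [0.5023, 0.2144, 0.1816]
orientation: [-1.394, -2.811, 0.029]
force: [-0.3, -0.1, -2.3]
opening: 0.0238
t 8.2 pos [0.5023 0.2144 0.1816] yyaw 37.24 tilt 1.08 q [ 0.32  0.02  1.67 -0.01  1.46 -0.33] F [-0.3 -0.1 -2.3] open 0.0238
shift mm [12.8 10.6  1.3] twist z -0.551
twist full [-0.019 -0.    -0.551]
```

```bash

python3 -m pendant '[{"translation":[13,10,0],"twist":[-0.019,0,0],"grip":-1},{"translation":[0,0,0],"twist":[0,0,-0.14],"grip":-1},{"translation":[0,0,0],"twist":[0,0,-0.14],"grip":-1},{"translation":[0,0,0],"twist":[0,0,-0.14],"grip":-1},{"translation":[0,0,0],"twist":[0,0,-0.10],"grip":-1},{"translation":[0,0,0],"twist":[0,0,0],"grip":-1},{"translation":[0,0,0],"twist":[0,0,0],"grip":-1},{"translation":[0,0,0],"twist":[0,0,0],"grip":-1},{"translation":[0,0,0],"twist":[0,0,0],"grip":-1},{"translation":[0,0,0],"twist":[0,0,0],"grip":-1}]'
python3 - <<'E'
from h import *
import pickle
togo(.503,.231,.18,68.8)
i=robot.camera_info('wrist'); p,d=robot.read_camera('wrist'); save(p,'w3.png'); pickle.dump((i,d),open('w3.pkl','wb'))
E
python3 hd.py w3.pkl
```

```text
t: 9.2
tool_pos: [0.5017, 0.2296, 0.1785]
orientation: [0.644, 3.071, -0.003]
force: [-0.5, -0.3, -2.4]
opening: 0.0236
t 9.2 pos [0.5017 0.2296 0.1785] yyaw 66.3 tilt 0.23 q [ 0.34  0.02  1.68 -0.    1.44 -0.82] F [-0.5 -0.3 -2.4] open 0.0236
shift mm [-0.7  1.8 -1.5] twist z -0.044
twist full [-0.001  0.004 -0.044]
boss (502.2723693847656, 231.44529724121094) 33.6901741027832 1355 0.0898765082039566 rows 169
slot 64 [491.18857 240.57039] z 0.07619923777829168 yaw 45.76195500294654 ((491.861328125, 241.3660888671875), (45.07335662841797, 17.722684860229492), 46.424964904785156)
```

View pics/w3.png

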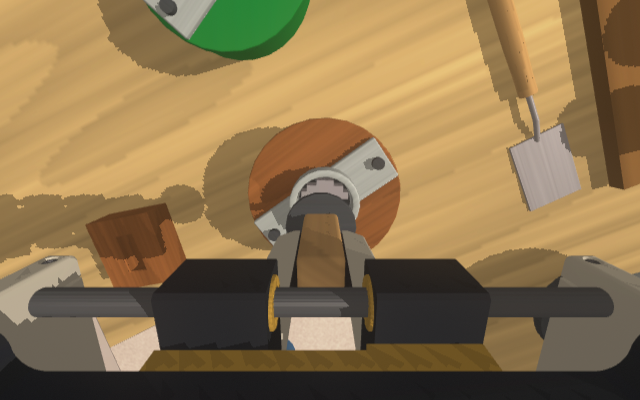

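The key is over the round mould's head, with the flange near (322,210) hiding the far half. The boss centre agrees with the first measurement to within 1 mm.

```bash

python3 -m pendant '[{"translation":[-0.7,1.3,0],"twist":[0,0.004,-0.044],"grip":-1},{"translation":[0,0,8],"twist":[0,0,0],"grip":-1},{"translation":[0,0,8],"twist":[0,0,0],"grip":-1},{"translation":[0,0,2],"twist":[0,0,0],"grip":-1},{"translation":[0,0,0],"twist":[0,0,0],"grip":-1},{"translation":[0,0,0],"twist":[0,0,0],"grip":-1},{"translation":[0,0,0],"twist":[0,0,0],"grip":-1},{"translation":[0,0,0],"twist":[0,0,0],"grip":-1},{"translation":[0,0,0],"twist":[0,0,0],"grip":-1},{"translation":[0,0,0],"twist":[0,0,0],"grip":-1}]'
python3 - <<'E'
from h import *
togo(.5025,.231,.139,68.8)
E
```

```text
t: 10.25
tool_pos: [0.5026, 0.2304, 0.1587]
orientation: [-0.584, -3.086, 0.002]
force: [0.1, -0.4, -1.5]
opening: 0.0237
t 10.25 pos [0.5026 0.2304 0.1587] yyaw 68.57 tilt 0.08 q [ 0.34  0.04  1.69 -0.    1.41 -0.86] F [ 0.1 -0.4 -1.5] open 0.0237
shift mm [ 0.3  0.6 19.7] twist z -0.004
twist full [-0.001 -0.    -0.004]
```

```bash

python3 -m pendant '[{"translation":[0.3,0.5,5],"twist":[0,0,0],"grip":-1},{"translation":[0,0,5],"twist":[0,0,0],"grip":-1},{"translation":[0,0,5],"twist":[0,0,0],"grip":-1},{"translation":[0,0,4],"twist":[0,0,0],"grip":-1},{"translation":[0,0,1],"twist":[0,0,0],"grip":-1},{"translation":[0,0,0],"twist":[0,0,0],"grip":-1},{"translation":[0,0,0],"twist":[0,0,0],"grip":-1},{"translation":[0,0,0],"twist":[0,0,0],"grip":-1},{"translation":[0,0,0],"twist":[0,0,0],"grip":-1},{"translation":[0,0,0],"twist":[0,0,0],"grip":-1}]'
python3 - <<'E'
from h import *
togo(.5025,.231,.139,11.7)
E
```

```text
t: 11.25
tool_pos: [0.5027, 0.2311, 0.1374]
orientation: [0.584, 3.087, -0.001]
force: [-0.3, -0.8, -1.7]
opening: 0.0233
t 11.25 pos [0.5027 0.2311 0.1374] yyaw 68.57 tilt 0.05 q [ 0.34  0.06  1.72 -0.    1.37 -0.86] F [-0.3 -0.8 -1.7] open 0.0233
shift mm [ 0.2 -0.2 -1.6] twist z 0.993
twist full [-0.001  0.001  0.993]
```

```bash

python3 -m pendant '[{"translation":[0,0,-1],"twist":[0,0,0.1],"grip":-1},{"translation":[0,0,0],"twist":[0,0,0.1],"grip":-1},{"translation":[0,0,0],"twist":[0,0,0.1],"grip":-1},{"translation":[0,0,0],"twist":[0,0,0.1],"grip":-1},{"translation":[0,0,0],"twist":[0,0,0.1],"grip":-1},{"translation":[0,0,0],"twist":[0,0,0.1],"grip":-1},{"translation":[0,0,0],"twist":[0,0,0.1],"grip":-1},{"translation":[0,0,0],"twist":[0,0,0.1],"grip":-1},{"translation":[0,0,0],"twist":[0,0,0.1],"grip":-1},{"translation":[0,0,0],"twist":[0,0,0],"grip":-1}]'
python3 - <<'E'
from h import *
togo(.5025,.231,.139,11.7)
print(robot.read_state()["wrist_torque"])
E
```

```text
t: 12.25
tool_pos: [0.5024, 0.2305, 0.1383]
orientation: [1.913, 2.491, -0.003]
force: [0.0, 1.1, -1.1]
opening: 0.0238
t 12.25 pos [0.5024 0.2305 0.1383] yyaw 14.98 tilt 0.13 q [ 0.34  0.06  1.71 -0.    1.37  0.08] F [ 0.   1.1 -1.1] open 0.0238
shift mm [ 0.5  0.2 -0.7] twist z 0.057
twist full [-0.001  0.002  0.057]
[-0.05090705 -0.05525612  0.04300149]
```

```bash

python3 -m pendant '[{"translation":[0.5,0.2,0],"twist":[0,0,0.06],"grip":-1},{"translation":[0,0,0],"twist":[0,0,0.05],"grip":-1},{"translation":[0,0,0],"twist":[0,0,0.05],"grip":-1},{"translation":[0,0,0],"twist":[0,0,0.04],"grip":-1},{"translation":[0,0,0],"twist":[0,0,0],"grip":-1},{"translation":[0,0,0],"twist":[0,0,0],"grip":-1},{"translation":[0,0,0],"twist":[0,0,0],"grip":-1},{"translation":[0,0,0],"twist":[0,0,0],"grip":-1},{"translation":[0,0,0],"twist":[0,0,0],"grip":-1},{"translation":[0,0,0],"twist":[0,0,0],"grip":-1}]'
python3 - <<'E'
from h import *
togo(.5025,.231,.139,11.7)
print(robot.read_state()["wrist_torque"])
E
```

```text
t: 13.25
tool_pos: [0.5022, 0.2308, 0.1382]
orientation: [2.133, 2.306, -0.005]
force: [-0.1, 0.9, -2.4]
opening: 0.0238
t 13.25 pos [0.5022 0.2308 0.1382] yyaw 4.46 tilt 0.18 q [ 0.34  0.06  1.71 -0.    1.37  0.26] F [-0.1  0.9 -2.4] open 0.0238
shift mm [ 0.2  0.4 -0.8] twist z -0.126
twist full [-0.002  0.003 -0.126]
[ 0.03200465 -0.03062988  0.01980944]
```

```bash

python3 -m pendant '[{"translation":[0,0,0],"twist":[0,0,-0.1],"grip":-1},{"translation":[0,0,0],"twist":[0,0,0],"grip":-1},{"translation":[0,0,-6],"twist":[0,0,0],"grip":-1},{"translation":[0,0,-10],"twist":[0,0,0],"grip":-1},{"translation":[0,0,-12],"twist":[0,0,0],"grip":-1},{"translation":[0,0,-15],"twist":[0,0,0],"grip":-1},{"translation":[0,0,-10],"twist":[0,0,0.1],"grip":-1},{"translation":[0,0,0],"twist":[0,0,0.14],"grip":-1},{"translation":[0,0,0],"twist":[0,0,0.14],"grip":-1},{"translation":[0,0,0],"twist":[0,0,0],"grip":-1}]'
python3 - <<'E'
from h import *
togo(.4796,-.0097,.19,-12.05)
E
```

```text
t: 14.25
tool_pos: [0.5046, 0.2316, 0.2029]
orientation: [2.45, 1.96, 0.007]
force: [-0.2, -0.2, -2.1]
opening: 0.0242
t 14.25 pos [0.5046 0.2316 0.2029] yyaw -12.67 tilt 0.36 q [ 0.34  0.01  1.64 -0.    1.48  0.56] F [-0.2 -0.2 -2.1] open 0.0242
shift mm [-240.9   28.4   12.9] twist z -0.011
twist full [ 0.006 -0.001 -0.011]
```

```bash

python3 -m pendant '[{"translation":[-30,4,2],"twist":[0.006,0,-0.011],"grip":-1},{"translation":[-40,5,2],"twist":[0,0,0],"grip":-1},{"translation":[-40,5,2],"twist":[0,0,0],"grip":-1},{"translation":[-30,4,2],"twist":[0,0,0],"grip":-1},{"translation":[0,0,0],"twist":[0,0,0],"grip":-1},{"translation":[0,0,0],"twist":[0,0,0],"grip":-1},{"translation":[0,0,0],"twist":[0,0,0],"grip":-1},{"translation":[0,0,0],"twist":[0,0,0],"grip":-1},{"translation":[0,0,0],"twist":[0,0,0],"grip":-1},{"translation":[0,0,0],"twist":[0,0,0],"grip":-1}]'
python3 - <<'E'
from h import *
import pickle
togo(.4796,-.0097,.12,-12.05)
i=robot.camera_info('wrist'); p,d=robot.read_camera('wrist'); save(p,'w4.png'); pickle.dump((i,d),open('w4.pkl','wb'))
E
python3 hd.py w4.pkl
```

```text
t: 15.25
tool_pos: [0.4956, 0.0904, 0.2021]
orientation: [2.406, 2.015, 0.014]
force: [-0.1, 0.5, -2.0]
opening: 0.0243
t 15.25 pos [0.4956 0.0904 0.2021] yyaw -10.09 tilt 0.56 q [ 0.08 -0.13  1.78  0.    1.48  0.25] F [-0.1  0.5 -2. ] open 0.0243
shift mm [-101.8    1.1   81.7] twist z 0.034
twist full [ 0.008 -0.005  0.034]
boss (503.17266845703125, 231.41253662109375) 33.87997817993164 3579 0.08985254631734607 rows 3
slot 676 [502.69925 232.19995] z 0.07609802852527486 yaw 20.044917200289774 ((505.559326171875, 224.59347534179688), (46.540260314941406, 28.4362850189209), 18.492046356201172)
```

View pics/w4.png

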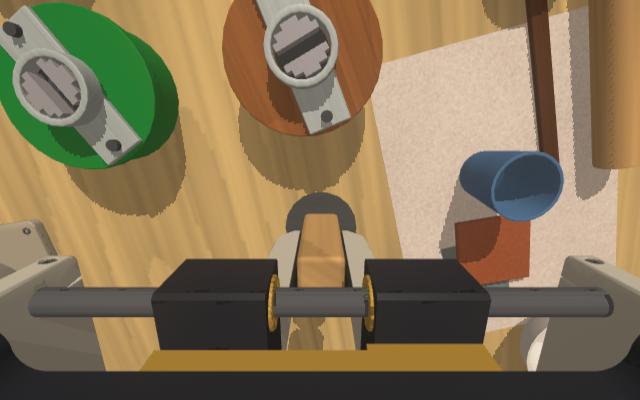

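The slot at (302,45) now lies nearly square across the bar. Its yaw is about 18 to 20° against about 12° at the stop, so the screw is at about 1.43 rad, clear of the 1.25 limit. Now I'll take the key back.

```bash

python3 -m pendant '[{"translation":[-30,0,0],"twist":[0.008,-0.005,0.034],"grip":-1},{"translation":[-35,-1,0],"twist":[0,0,0],"grip":-1},{"translation":[-25,-1,0],"twist":[0,0,0],"grip":-1},{"translation":[-10,0,0],"twist":[0,0,0],"grip":-1},{"translation":[0,0,0],"twist":[0,0,0],"grip":-1},{"translation":[0,0,20],"twist":[0,0,0],"grip":-1},{"translation":[0,0,20],"twist":[0,0,0],"grip":-1},{"translation":[0,0,20],"twist":[0,0,0],"grip":-1},{"translation":[0,0,10],"twist":[0,0,0],"grip":-1},{"translation":[0,0,0],"twist":[0,0,0],"grip":-1}]'
python3 - <<'E'
from h import *
togo(.4796,-.0099,.0715,-12.05)
E
```

```text
t: 16.3
tool_pos: [0.4758, -0.003, 0.1308]
orientation: [-2.436, -1.983, -0.007]
force: [-0.4, 0.8, -1.3]
opening: 0.0237
t 16.3 pos [ 0.4758 -0.003   0.1308] yyaw -11.7 tilt 0.26 q [-0.12 -0.15  1.93  0.    1.36  0.09] F [-0.4  0.8 -1.3] open 0.0237
shift mm [-6.2  5.  59.3] twist z 0.006
twist full [ 0.003 -0.004  0.006]
```

```bash

python3 -m pendant '[{"translation":[-6.2,5,0],"twist":[0.003,-0.004,0.006],"grip":-1},{"translation":[0,0,0],"twist":[0,0,0],"grip":-1},{"translation":[0,0,8],"twist":[0,0,0],"grip":-1},{"translation":[0,0,8],"twist":[0,0,0],"grip":-1},{"translation":[0,0,2],"twist":[0,0,0],"grip":-1},{"translation":[0,0,0],"twist":[0,0,0],"grip":-1},{"translation":[0,0,0],"twist":[0,0,0],"grip":-1},{"translation":[0,0,0],"twist":[0,0,0],"grip":-1},{"translation":[0,0,0],"twist":[0,0,0],"grip":-1},{"translation":[0,0,0],"twist":[0,0,0],"grip":-1}]'
python3 - <<'E'
from h import *
togo(.4797,-.0100,.0715,-12.05)
E
```

```text
t: 17.3
tool_pos: [0.4822, -0.0101, 0.1149]
orientation: [2.44, 1.974, 0.004]
force: [0.5, -0.2, -1.4]
opening: 0.0242
t 17.3 pos [ 0.4822 -0.0101  0.1149] yyaw -12.04 tilt 0.24 q [-0.13 -0.12  1.93 -0.    1.33  0.08] F [ 0.5 -0.2 -1.4] open 0.0242
shift mm [-0.4 -2.7 43.4] twist z 0.0
twist full [ 0.004 -0.     0.   ]
```

```bash

python3 -m pendant '[{"translation":[-0.4,-2.7,0],"twist":[0.004,0,0],"grip":-1},{"translation":[0,0,0],"twist":[0,0,0],"grip":-1},{"translation":[0,0,8],"twist":[0,0,0],"grip":-1},{"translation":[0,0,8],"twist":[0,0,0],"grip":-1},{"translation":[0,0,8],"twist":[0,0,0],"grip":-1},{"translation":[0,0,8],"twist":[0,0,0],"grip":-1},{"translation":[0,0,5],"twist":[0,0,0],"grip":-1},{"translation":[0,0,0],"twist":[0,0,0],"grip":-1},{"translation":[0,0,0],"twist":[0,0,0],"grip":-1},{"translation":[0,0,0],"twist":[0,0,0],"grip":-1}]'
python3 - <<'E'
from h import *
togo(.4797,-.0100,.0715,-12.05)
E
```

```text
t: 18.3
tool_pos: [0.4784, -0.0098, 0.0735]
orientation: [-2.441, -1.975, 0.002]
force: [-0.5, 0.3, -2.0]
opening: 0.0237
t 18.3 pos [ 0.4784 -0.0098  0.0735] yyaw -12.03 tilt 0.12 q [-0.13 -0.08  1.97  0.    1.25  0.08] F [-0.5  0.3 -2. ] open 0.0237
shift mm [0.1 1.3 2. ] twist z 0.0
twist full [-0.002  0.     0.   ]
```

```bash

python3 -m pendant '[{"translation":[0,1.2,1.5],"twist":[0,0,0],"grip":-1},{"translation":[0,0,0.5],"twist":[0,0,0],"grip":-1},{"translation":[0,0,0],"twist":[0,0,0],"grip":-1},{"translation":[0,0,0],"twist":[0,0,0],"grip":1},{"translation":[0,0,0],"twist":[0,0,0],"grip":1},{"translation":[0,0,0],"twist":[0,0,0],"grip":1},{"translation":[0,0,0],"twist":[0,0,0],"grip":1},{"translation":[0,0,0],"twist":[0,0,0],"grip":1},{"translation":[0,0,0],"twist":[0,0,0],"grip":1},{"translation":[0,0,0],"twist":[0,0,0],"grip":1}]'
python3 -m pendant '[{"translation":[0,0,0],"twist":[0,0,0],"grip":1},{"translation":[0,0,0],"twist":[0,0,0],"grip":1},{"translation":[0,0,-15],"twist":[0,0,0],"grip":1},{"translation":[0,0,-20],"twist":[0,0,0],"grip":1},{"translation":[0,0,-25],"twist":[0,0,0],"grip":1},{"translation":[0,0,-25],"twist":[0,0,0],"grip":1},{"translation":[0,0,-25],"twist":[0,0,0],"grip":1},{"translation":[0,0,-20],"twist":[0,0,0],"grip":1},{"translation":[0,0,0],"twist":[0,0,0],"grip":1},{"translation":[0,0,0],"twist":[0,0,0],"grip":1}]'
python3 - <<'E'
from h import *
togo(.4797,-.0100,.0715,-12.05)
i=robot.camera_info('wrist'); p,D=robot.read_camera('wrist'); save(p,'w5.png')
f=200/np.tan(np.radians(i["vertical_fov"])/2);T=np.array(i["cam_to_world"])
v,u=np.mgrid[0:400,0:640]
P=np.stack([(u-i["cx"])/f*D,-(v-i["cy"])/f*D,-D],-1)@T[:3,:3].T+T[:3,3]
near=np.hypot(P[...,0]-.48,P[...,1]+.01)<.06
for n,lo,hi in(("handle",.110,.13),("flange",.0435,.049),("stand",.036,.0425)):
    m=near&(D>0)&(P[...,2]>lo)&(P[...,2]<hi);q=P[m];print(n,m.sum(),np.median(q[:,2]),cv2.minAreaRect((q[:,:2]*1000).astype(np.float32)))
E
```

```text
t: 19.3
tool_pos: [0.4821, -0.0104, 0.0741]
orientation: [2.44, 1.975, 0.004]
force: [0.4, -0.2, 0.3]
opening: 0.0749
t: 20.3
tool_pos: [0.48, -0.0102, 0.2068]
orientation: [-2.442, -1.976, 0.001]
force: [-0.1, -0.4, -1.1]
opening: 0.0929
t 20.3 pos [ 0.48   -0.0102  0.2068] yyaw -12.03 tilt 0.04 q [-0.13 -0.19  1.83  0.    1.51  0.08] F [-0.1 -0.4 -1.1] open 0.0929
shift mm [ 1.000e-01 -2.000e-01  1.353e+02] twist z 0.0
twist full [-0.001 -0.     0.   ]
handle 606 0.11582486651717011 ((480.3854064941406, -9.38747501373291), (23.534194946289062, 23.255422592163086), 77.79920959472656)
flange 749 0.046094659274909466 ((481.08721923828125, -6.854686737060547), (44.62068176269531, 50.35894012451172), 76.48780822753906)
stand 2899 0.04010553249096904 ((479.5163879394531, -9.596260070800781), (75.86094665527344, 90.05631256103516), 77.7550277709961)
```

View pics/w5.png

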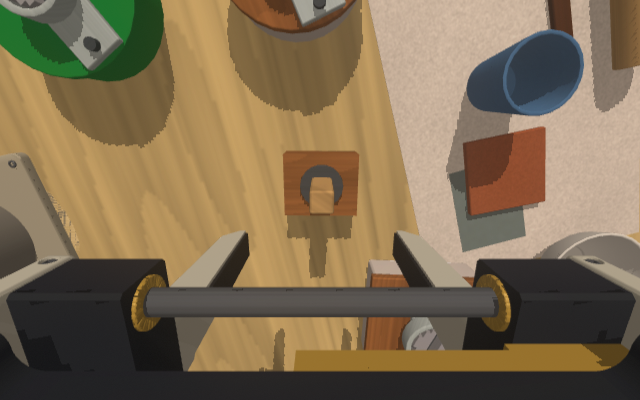

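The key stands upright in its stand at (322,190), seated as before, with its top at 0.116 m and within about 1 mm of the stand's centre. The gripper is open and clear of it.

```bash
python3 -c "
from plant import robot
print(robot.close_job())"
```

```text
the job is handed in; nothing more can be done
None
```

The round mould's screw is turned to near its stop, and the key is back upright in its stand. I handed the job in at about 20.4 s of the 48 s allowed.

**What I did:** I took the key from its stand, set its blade in the round mould's slot and turned it clockwise. I turned about 0.13 rad past the stop angle to take up the blade's play, then returned the key and let go. I made no contact with the square mould or the green and pink look-alikes.

**Last checks:**
- **Key:** its top is at 0.116 m and the flange rests on the block. It is within about 1 mm of the stand's centre and upright, with the gripper open and raised about 135 mm clear.
- **Screw:** the slot measured about 18–20° in yaw, against about 12° at the stop. That puts the screw at about 1.43–1.47 rad, clear of the 1.25 limit. It probably stopped 0.1–0.15 rad short of the hard stop because of the blade's play: I felt no stop torque and did not go back for it.
- **Not checked:** I did not measure the square mould's screw at the end.
- **Disagreed:** the bounding rectangle fitted to the slot was unreliable because of stray points, so I used the fitted line instead.

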